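Unlatch and open the guard gate of the lens polisher

TASK

Open the lens polisher's guard gate so that the lens can be changed: with the gate still shut, lift the latch bar by its black ball knob until it is clear of the catch's prong, gently, because the catch's height differs from day to day and neither the prong nor the red spring leaf just above it must be strained. Keep the bar up while you swing the gate without slinging it, open it fully to its stop, then let go so that the bar lies level again. Leave the other things on the bench where they are.

Things in the scene. Friction and masses are not known exactly. Their poses are not given: they have to be found in the camera images.
- polisher: Lens polisher fixed on the worktop, turned up to 20 deg: grey base 135x230x16 mm, blue housing, grey mop, clear roof (top of this 129 mm above the worktop). Origin on the worktop below the middle of the gate opening; x points into the machine, y along the shut gate from hinge to latch side, z up.
- latch_post: Dark post 16x18 mm, top at 145 mm, at the gate's free edge; origin on the worktop, 97 mm along y from the polisher's. Its catch is set at an unmeasured height: at the post the bar must rise 4 to 28 mm to clear the brass prong 4 mm in front of it; 2 to 4 mm higher it meets the red leaf (a stiff spring, 12 N/mm). Prong and leaf are spoilt by 8 N. Past 0.2 rad of gate the bar is out of their reach.
- latch_bar: Steel gravity latch bar 164 mm long, 12 tall, 8 thick, level across the gate's outer face, its axis 98 mm above the worktop. Origin: its pivot on the gate, 45 mm from the hinge axis; x axis = pivot axis (into the shut machine), y towards its tip. The post is 137 mm from the pivot. It swings up at most 0.30 rad and falls back level by its weight (about 100 g).
- latch_knob (a point): Centre of the black ball knob, 24 mm across, on a 10 mm thick upright stem on the bar's top; 95 mm from the pivot towards the tip, 140 mm along the gate from the hinge axis, 18 mm in front of it, 147 mm above the worktop (49 mm above the bar's axis). Behind it: gate top edge at 110 mm, clear roof (30 mm behind its centre) at 124 mm. Held at its middle, the ball turns freely in the fingers.
- gate_hinge (a point): Point on the gate's upright hinge axis, 100 mm above the worktop (at -85 mm in y from the polisher's origin, x = 0).
- guard_gate (a joint): Angle of the yellow-framed clear gate, 165 mm wide, 27 to 110 mm above the worktop: 0 shut, 1.6 rad fully open against its stop. It opens towards the operator (the polisher's -x side), counter-clockwise from above, drags 1 to 3 N at the knob and stays where it is left. Latched it has about 0.02 rad of play.
- spray: Bystander: clear pale-blue spray bottle, 37 mm across, 128 mm tall, standing; origin under its middle.
- glue: Bystander: small white glue bottle with a red cap, 27 mm across, 66 mm tall, standing; origin under its middle.
- brown_spectacles: Bystander: brown spectacles with open arms, about 142x133x41 mm; origin under the middle.
- lens: Bystander: clear round lens blank lying flat, 64 mm across, 9 mm thick; origin under its middle.
- tin: Bystander: flat white round tin, 65 mm across, 20 mm tall; origin under its middle.
- green_pliers: Bystander: green-handled pliers lying flat, 126x55x12 mm; origin under the middle.
- precision_driver_3: Bystander: thin precision screwdriver with an orange cap lying flat, 110 mm long, 9 mm thick; origin under the middle.

How it is judged (in metres and radians):
On the way, in this order (a step that is already met when the one before it is completed fails the run):
1. the latch bar is raised while the gate is still shut (angle between latch_bar's own z axis and vertical above 0.025 rad and value of joint guard_gate below 0.04 rad), for 0.1 s.
2. the gate is swung out past the catch (value of joint guard_gate above 0.3 rad), for 0.1 s.
At the end, for the whole second after the job is handed in: The gate stands still, open by more than 1.45 rad (its stop is at 1.6), the latch bar lies level (within 0.03 rad) and the robot has let go (value of joint guard_gate above 1.45 rad and angle between latch_bar's own z axis and vertical below 0.03 rad and velocity of joint guard_gate between -0.05 and 0.05 rad/s); the robot touches nothing.
It fails at once if the latch bar presses on the catch (prong or spring leaf) with more than 8 N (contact force between latch_bar and latch_post above 8 N).
It fails at once if the gate is slung (faster than 2 rad/s) (velocity of joint guard_gate above 2 rad/s or velocity of joint guard_gate below -2 rad/s).
It fails at once if a bystander is moved by more than 20 mm (distance of any of spray, glue, brown_spectacles, lens, tin, green_pliers, precision_driver_3 from where it was at the start of the episode above 0.02 m).
It also fails if it takes over 72 s, if anything falls off the work surface, if the arm or the gripper's body presses on something with over 40 N, if the wrist force passes 120 N, or if a joint passes its speed limit or range.

ROBOT

A 7-joint arm with a two-finger parallel gripper is mounted at the origin on a cart in front of the work surface, level with it; the furniture and walls round the work are solid. World frame = base frame: x ahead of the robot, y to its left, z up, the work surface at z = 0. Lengths are in mm, angles in rad, forces in N, time in s.
With the tool pointing down it reaches from about 425 to 800 mm from the base axis. Payload 8.3 kg.
Tool frame: the origin (TCP) lies midway between the tips of the shut fingers; the grasp point (between the pads) lies bot.tcp_to_grasp behind it (bot.tcp_to_grasp is the distance from the TCP to the grasp point, in mm); z points along the fingers, y is the direction in which the jaws open and shut (so a half turn about z gives the same grasp; the last joint's range is limited). The gripper opens to 85 mm and grips with 20 to 120 N. Pads are 22 mm wide; open, the fingers measure 114 mm over their backs; the gripper's body (76 mm by 85 mm) begins 54 mm behind the grasp point. The pads swing forward as they close: fully open they stand 13 mm farther back than shut.
Start: joints at [1.18, 0.383, 0.016, 1.37, -0.006, 1.388, -0.046], TCP at [201.262, -591.69, 231.279] pointing down, gripper open.
Joint ranges: [-2.95, 2.95], [-0.25, 2.06], [-1.52, 1.56], [0.18, 2.33], [-1.44, 4.58], [0.02, 2.06], [-3.01, 3.01]. Speed limits (rad/s): [2.39, 2.39, 3.01, 3.01, 3.14, 3.14, 3.14].

INTERFACE

Orientations are given as a unit quaternion [x, y, z, w].
In Python, from bench import bot gives the robot as it stands.
- The arm moves only by the tool send_rows, never from a script. Its argument "rows" is a list of rows, each an object of numbers: "ax", "ay", "az": the turn, a rotation vector about the tool's x, y, z in degrees; "x", "y", "z": the shift along the tool's x, y, z in cm; "gripper": the opening, from -1 (shut) to 1 (fully open), so that 0 is half open. In form: [{"ax": .., "ay": .., "az": .., "x": .., "y": .., "z": .., "gripper": ..}, ...]. A call has 1 to 10 rows; each row shifts and turns the pose as measured when the row begins, along the tool's axes as they then stand; what a row does not reach is not made up. A row lasts 1/8 s, in which the tool goes at most 62.5 mm and 10.7 degrees, less where a joint would pass 70% of its speed; a pose out of reach is approached as far as the arm can. A call is refused whole if a number of a shift passes 6.25 or a number of a turn 10.7, either way. A call with a gripper value outside its range is refused whole. The fingers move at their own pace and stop on an object; "force" is the grip in N (left out, the last holds). Time passes only in rows, so rows that do not move let the fingers close. It gives the time, the measured TCP pose, the force and the opening at its end, in the units of the state.
- bot.observe(): the state, without advancing time (a new reading comes with each control period).
- bot.capture(name): name is "scene" or "side" or "wrist"; returns the picture (480x640x3 uint8, blue, green, red); there is no depth.
- bot.calibration(name): a dict with "vertical_fov" (degrees; the focal length in pixels is half the picture's height over the tangent of half this angle, whatever the lens; pixels are square), "cx", "cy" (the principal point, pixels), "R" (3x3) and "t" (3): a world point X has camera coordinates R X + t; the wrist camera has in their place "mount" (4x4, takes a point from camera to tool coordinates, whose origin is the TCP and whose axes are the flange's). Camera axes: x right, y down, z forward; pixel columns grow to the right and rows downward; lengths in mm; the calibration is good to about 2 mm. The wrist camera is an equidistant fisheye: a pixel r from the principal point sees the ray r / f radians off the axis. A picture is of the moment at which its call begins: read the wrist's pose just before it. calibration takes no time and is no camera call.
- bot.close_job(): hands the job in, once; it reports no verdict.
The state is a dict: "t": time; "q": joint angles; "qvel": joint speeds; "joint_efforts": joint torques, N m; "position": TCP position; "eef_rot": TCP orientation; "ft_force": force on the tool from outside, world axes, zero at the start; "moment": the same for the moment, N m; "width": opening from 0.0 (shut) to 1.0 (fully open).
Only numpy, scipy, OpenCV 4.12 (cv2) and the standard library are available. Lean on these libraries where they do the work, as an engineer would, in place of code of your own. Each camera call takes 0.05 s, during which the arm holds its last target. There are 200 camera calls.

## Working session

There is one attempt and no reset: what is moved stays moved. The work goes in short steps, Python scripts to look and compute and a tool call to move; the robot and the scene stay as the last step left them, time stands still between calls to the robot, and variables do not carry over. Pictures are saved under pics/ and viewed, about 8 in all and at most 12, crops included, and the job is handed in when it is done.

Besides the shell and the picture viewer there is one more tool, called as name(argument=value, ...), one argument or row to a line, values as JSON. send_rows: Moves the arm, as the interface text tells. Its arguments: {"type":"object","properties":{"rows":{"type":"array","items":{"type":"object","properties":{"ax":{"type":"number"},"ay":{"type":"number"},"az":{"type":"number"},"x":{"type":"number"},"y":{"type":"number"},"z":{"type":"number"},"gripper":{"type":"number"}}}},"force":{"type":"number"}},"required":["rows"]}

```bash
mkdir -p pics; ls; python3 - <<'E'
from bench import bot
import cv2,numpy as np
s=bot.observe();print(s, bot.tcp_to_grasp)
for n in("scene","side"):
    cv2.imwrite(f"pics/{n}0.png",bot.capture(n)); c=bot.calibration(n);print(n,c)
print(bot.calibration("wrist"))
E
```

```text
pics
{'t': 0.0, 'q': array([ 1.18007509,  0.38424002,  0.01637005,  1.37116108, -0.00634627,
        1.38821591, -0.04650058]), 'qvel': array([-0.00130645, -0.00037809,  0.00039781,  0.00037253,  0.00022069,
       -0.00017003,  0.00027692]), 'joint_efforts': array([-5.15272859e-04, -6.27588344e+01,  8.43989588e-01, -3.71830595e+01,
        1.65385794e-02,  1.43325987e-02,  1.90763203e-06]), 'position': array([ 201.12432026, -591.21395641,  230.27453666]), 'eef_rot': array([ 9.86591462e-01,  1.63206340e-01, -1.56163290e-04, -9.76052760e-04]), 'ft_force': array([0.04706131, 1.30722653, 1.37903097]), 'moment': array([-0.02622075, -0.02037869, -0.0204386 ]), 'width': 0.998215490513871} 18.700000000000003
scene {'vertical_fov': 55.79521353208595, 'cx': 320.7370617492992, 'cy': 236.49277064750208, 'R': array([[-0.80538174, -0.59274075,  0.00431916],
       [-0.40631214,  0.54673864, -0.73211154],
       [ 0.43159089, -0.5913842 , -0.68117108]]), 't': array([301.71342397, 455.12100722, 854.57628607])}
side {'vertical_fov': 51.47850245834433, 'cx': 313.18975394772826, 'cy': 241.85250312283205, 'R': array([[ 0.99243075, -0.12263886, -0.00639711],
       [-0.06069969, -0.44458405, -0.89367811],
       [ 0.10675562,  0.88730194, -0.44866302]]), 't': array([-584.47109742,   13.40929931, 1619.71890279])}
{'vertical_fov': 65.70646984690485, 'cx': 321.667963265675, 'cy': 236.57580271350233, 'mount': array([[ 7.52955892e-05, -9.62132078e-01, -2.72583674e-01,
         6.90600907e+01],
       [ 9.99999247e-01,  4.06372847e-04, -1.15813546e-03,
        -5.44288482e-01],
       [ 1.22504988e-03, -2.72583381e-01,  9.62131384e-01,
        -1.42248454e+02],
       [ 0.00000000e+00,  0.00000000e+00,  0.00000000e+00,
         1.00000000e+00]])}
```

View pics/scene0.png

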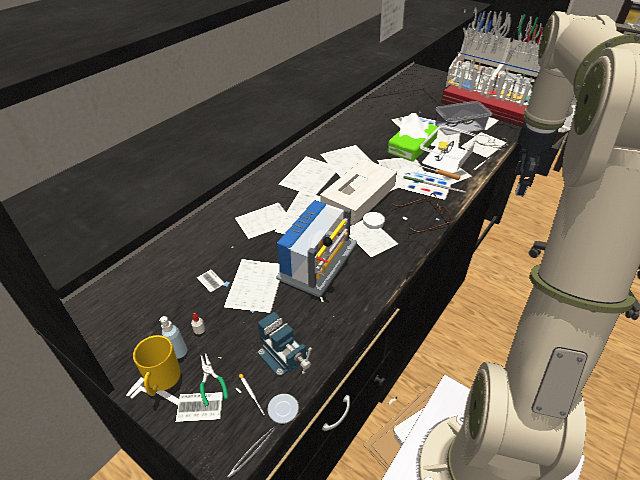

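View pics/side0.png

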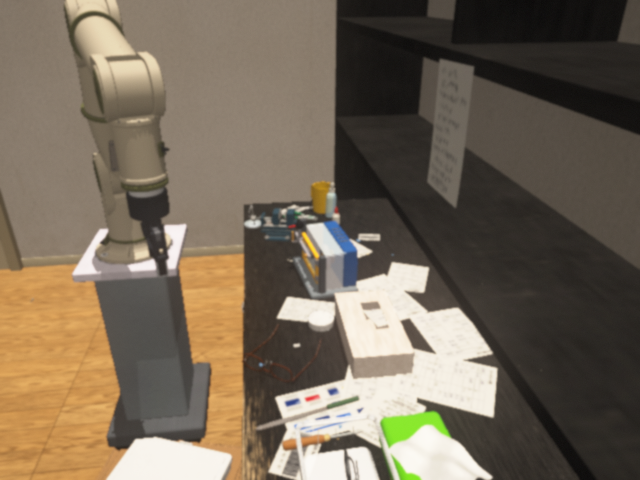

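```bash
python3 - <<'E'
import cv2,numpy as np
a=cv2.imread("pics/scene0.png")[190:310,265:385]
b=cv2.imread("pics/side0.png")[205:305,285:365]
a=cv2.resize(a,(600,600),interpolation=cv2.INTER_CUBIC)
cv2.imwrite("pics/c0.png",a)
E
```

```text
(no output)
```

View pics/c0.png

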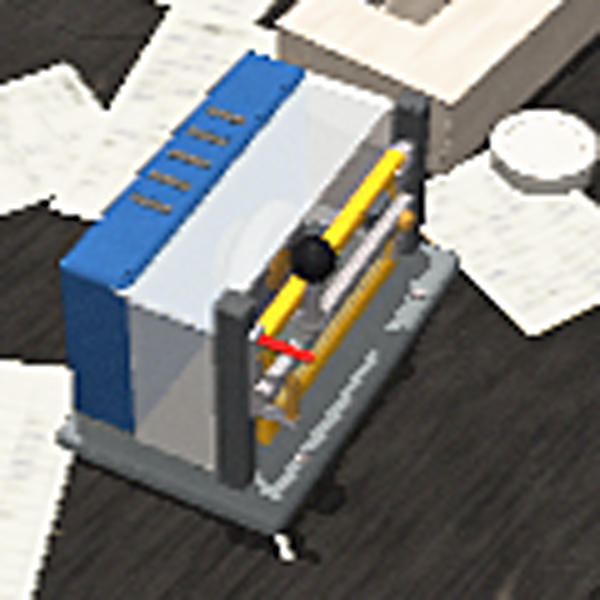

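```bash
cat > h.py <<'E'
import numpy as np
from bench import bot
def pix(n,X):
    c=bot.calibration(n);f=240/np.tan(np.radians(c["vertical_fov"]/2))
    p=np.atleast_2d(X)@c["R"].T+c["t"];return np.c_[c["cx"]+f*p[:,0]/p[:,2],c["cy"]+f*p[:,1]/p[:,2]]
def back(n,uv,z):
    c=bot.calibration(n);f=240/np.tan(np.radians(c["vertical_fov"]/2))
    d=c["R"].T@np.array([(uv[0]-c["cx"])/f,(uv[1]-c["cy"])/f,1]);o=-c["R"].T@c["t"]
    return o+d*(z-o[2])/d[2]
E
python3 - <<'E'
from h import *
from scipy.optimize import least_squares
cr=lambda u,v:(265+u/5-.4,190+v/5-.4)
pts={"knob":(313,258,147),"post":(237,297,145),"postb":(237,487,16),"bnear":(275,530,16),"bright":(460,256,16),"bleft":(60,437,16),"hpost":(411,103,145)}
W={k:back("scene",cr(u,v),z) for k,(u,v,z) in pts.items()}
for k,v in W.items(): print(k,v.round(1))
d=W["bright"]-W["bnear"];print("base front",np.linalg.norm(d),np.degrees(np.arctan2(d[1],d[0])))
d=W["bleft"]-W["bnear"];print("base side",np.linalg.norm(d),np.degrees(np.arctan2(d[1],d[0])))
d=W["post"]-W["hpost"];print("posts",np.linalg.norm(d),np.degrees(np.arctan2(d[1],d[0])))
E
```

```text
knob [ 522.3 -226.3  147. ]
post [ 537.  -183.9  145. ]
postb [ 532.1 -175.6   16. ]
bnear [ 499.2 -164.3   16. ]
bright [ 534.4 -391.2   16. ]
bleft [ 628.5 -147.4   16. ]
hpost [ 551.5 -356.2  145. ]
base front 229.63497491795806 -81.19245388892871
base side 130.42475772094375 7.417424468954962
posts 172.88452280989267 94.83402217605574
```

```bash
cat >> h.py <<'E'
from scipy.spatial.transform import Rotation as Ro, Slerp
def pose(yaw,tilt=0):
    """tool down, tool y at yaw deg; tilt>0 leans tool z towards tool y"""
    a=np.radians(yaw);y=np.array([np.cos(a),np.sin(a),0]);z=np.array([0,0,-1.])
    return Ro.from_matrix(np.c_[np.cross(y,z),y,z])*Ro.from_euler('x',-tilt,degrees=True)
def rows(P,R,n,s=None):
    s=s or bot.observe();p0=np.array(s["position"]);R0=Ro.from_quat(s["eef_rot"])
    sl=Slerp([0,1],Ro.concatenate([R0,R]))
    out=[]
    for i in range(n):
        a=sl(i/n);b=sl((i+1)/n);d=a.inv().apply((np.array(P)-p0)/n)/10;w=(a.inv()*b).as_rotvec(degrees=True)
        out.append([*w.round(2),*d.round(2)])
    for o in out: print(o)
    d=Ro.as_matrix(R0);print("norm",np.linalg.norm(np.array(P)-p0)/n,np.degrees((R0.inv()*R).magnitude())/n)
E
python3 - <<'E'
from h import *
rows([420,-300,170],pose(8,25),10)
E
```

```text
[np.float64(-2.09), np.float64(1.72), np.float64(-7.79), np.float64(3.01), np.float64(-2.05), np.float64(0.61)]
[np.float64(-2.09), np.float64(1.72), np.float64(-7.79), np.float64(3.24), np.float64(-1.65), np.float64(0.63)]
[np.float64(-2.09), np.float64(1.72), np.float64(-7.79), np.float64(3.42), np.float64(-1.22), np.float64(0.68)]
[np.float64(-2.09), np.float64(1.72), np.float64(-7.79), np.float64(3.53), np.float64(-0.77), np.float64(0.75)]
[np.float64(-2.09), np.float64(1.72), np.float64(-7.79), np.float64(3.58), np.float64(-0.32), np.float64(0.84)]
[np.float64(-2.09), np.float64(1.72), np.float64(-7.79), np.float64(3.57), np.float64(0.14), np.float64(0.94)]
[np.float64(-2.09), np.float64(1.72), np.float64(-7.79), np.float64(3.49), np.float64(0.58), np.float64(1.06)]
[np.float64(-2.09), np.float64(1.72), np.float64(-7.79), np.float64(3.35), np.float64(1.01), np.float64(1.19)]
[np.float64(-2.09), np.float64(1.72), np.float64(-7.79), np.float64(3.15), np.float64(1.4), np.float64(1.33)]
[np.float64(-2.09), np.float64(1.72), np.float64(-7.79), np.float64(2.89), np.float64(1.76), np.float64(1.48)]
norm 36.933794679414845 8.246747376064727
```

send_rows(
  rows=[
    {"ax": -2.1, "ay": 1.7, "az": -7.8, "x": 3.0, "y": -2.05, "z": 0.6, "gripper": 0.3},
    {"ax": -2.1, "ay": 1.7, "az": -7.8, "x": 3.2, "y": -1.65, "z": 0.6},
    {"ax": -2.1, "ay": 1.7, "az": -7.8, "x": 3.4, "y": -1.2, "z": 0.7},
    {"ax": -2.1, "ay": 1.7, "az": -7.8, "x": 3.5, "y": -0.8, "z": 0.75},
    {"ax": -2.1, "ay": 1.7, "az": -7.8, "x": 3.6, "y": -0.3, "z": 0.85},
    {"ax": -2.1, "ay": 1.7, "az": -7.8, "x": 3.6, "y": 0.15, "z": 0.95},
    {"ax": -2.1, "ay": 1.7, "az": -7.8, "x": 3.5, "y": 0.6, "z": 1.05},
    {"ax": -2.1, "ay": 1.7, "az": -7.8, "x": 3.35, "y": 1.0, "z": 1.2},
    {"ax": -2.1, "ay": 1.7, "az": -7.8, "x": 3.15, "y": 1.4, "z": 1.3},
    {"ax": -2.1, "ay": 1.7, "az": -7.8, "x": 2.9, "y": 1.75, "z": 1.5},
  ],
)

```text
schema error: expected keys ax, ay, az, x, y, z, gripper
```

```bash
cat >> h.py <<'E'
import cv2
def wshot(name):
    s=bot.observe();im=bot.capture("wrist");cv2.imwrite(f"pics/{name}.png",im)
    np.savez(f"pics/{name}.npz",p=s["position"],q=s["eef_rot"]);return s
def wcam(name):
    d=np.load(f"pics/{name}.npz");M=bot.calibration("wrist")["mount"];R=Ro.from_quat(d["q"]).as_matrix()
    return R@M[:3,:3],R@M[:3,3]+d["p"]
def wpix(name,X):
    c=bot.calibration("wrist");f=240/np.tan(np.radians(c["vertical_fov"]/2));R,o=wcam(name)
    p=(np.atleast_2d(X)-o)@R;h=np.hypot(p[:,0],p[:,1]);th=np.arctan2(h,p[:,2])
    return np.c_[c["cx"]+f*th*p[:,0]/h,c["cy"]+f*th*p[:,1]/h]
E
python3 - <<'E'
from h import *
s=wshot("w1");print(s["t"],s["position"],s["q"].round(2),s["ft_force"],s["width"])
E
```

```text
0.1 [ 201.10977335 -591.29360485  230.3789979 ] [ 1.18  0.38  0.02  1.37 -0.01  1.39 -0.05] [-0.96364428  0.57696261 -0.60003099] 0.9985459066082429
```

View pics/w1.png

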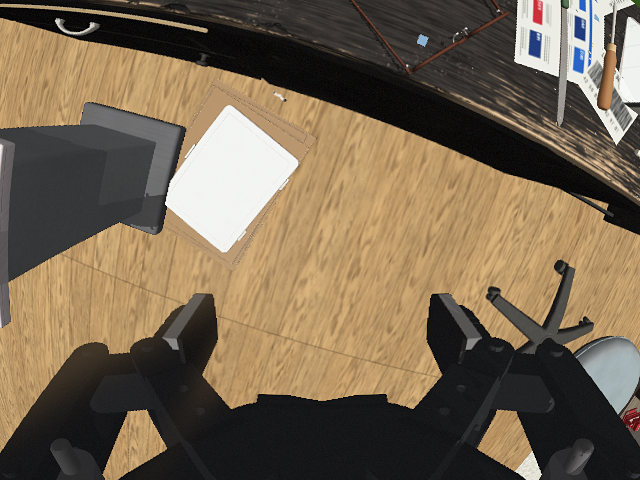

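send_rows(
  rows=[
    {"ax": -2.1, "ay": 1.7, "az": -7.8, "x": 3.0, "y": -2.05, "z": 0.6, "gripper": 0.3},
    {"ax": -2.1, "ay": 1.7, "az": -7.8, "x": 3.2, "y": -1.65, "z": 0.6, "gripper": 0.3},
    {"ax": -2.1, "ay": 1.7, "az": -7.8, "x": 3.4, "y": -1.2, "z": 0.7, "gripper": 0.3},
    {"ax": -2.1, "ay": 1.7, "az": -7.8, "x": 3.5, "y": -0.8, "z": 0.75, "gripper": 0.3},
    {"ax": -2.1, "ay": 1.7, "az": -7.8, "x": 3.6, "y": -0.3, "z": 0.85, "gripper": 0.3},
    {"ax": -2.1, "ay": 1.7, "az": -7.8, "x": 3.6, "y": 0.15, "z": 0.95, "gripper": 0.3},
    {"ax": -2.1, "ay": 1.7, "az": -7.8, "x": 3.5, "y": 0.6, "z": 1.05, "gripper": 0.3},
    {"ax": -2.1, "ay": 1.7, "az": -7.8, "x": 3.35, "y": 1.0, "z": 1.2, "gripper": 0.3},
    {"ax": -2.1, "ay": 1.7, "az": -7.8, "x": 3.15, "y": 1.4, "z": 1.3, "gripper": 0.3},
    {"ax": -2.1, "ay": 1.7, "az": -7.8, "x": 2.9, "y": 1.75, "z": 1.5, "gripper": 0.3},
  ],
)

```text
t: 1.4
position: [418.0, -287.7, 165.1]
eef_rot: [0.624, 0.75, 0.164, 0.145]
ft_force: [-0.4, -1.1, -0.1]
width: 0.649
```

```bash
python3 - <<'E'
from h import *
s=wshot("w2");print(s["t"],s["position"],s["q"].round(2),s["ft_force"],s["width"])
R=Ro.from_quat(s["eef_rot"]);print(R.as_matrix().round(3))
# crop around predicted post/knob
print(wpix("w2",[[522,-226,147],[537,-184,145],[537,-184,16]]).round())
E
```

```text
1.4 [ 418.03677853 -287.66527491  165.05356283] [ 1.11  0.02 -0.33  2.05 -0.46  0.86  1.24] [-0.39132107 -1.09940186 -0.08657379] 0.6489860902646024
[[-0.179  0.888  0.423]
 [ 0.984  0.167  0.065]
 [-0.013  0.428 -0.904]]
[[481. 187.]
 [505. 125.]
 [388. 121.]]
```

View pics/w2.png

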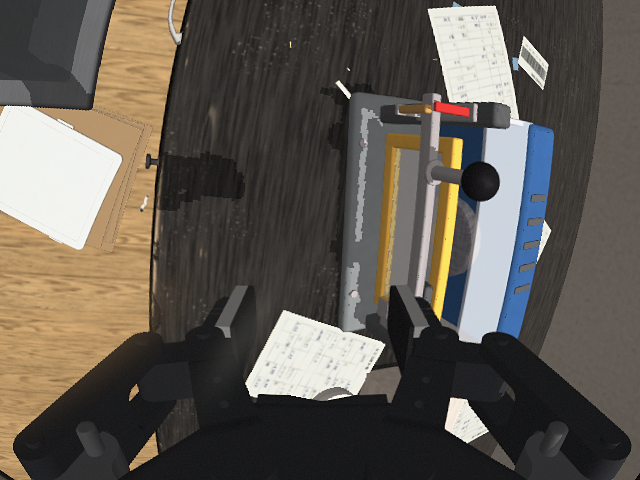

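```bash
python3 - <<'E'
import cv2
a=cv2.imread("pics/w2.png")[85:205,370:530]
cv2.imwrite("pics/c2.png",cv2.resize(a,(800,600),interpolation=cv2.INTER_CUBIC))
E
```

```text
(no output)
```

View pics/c2.png

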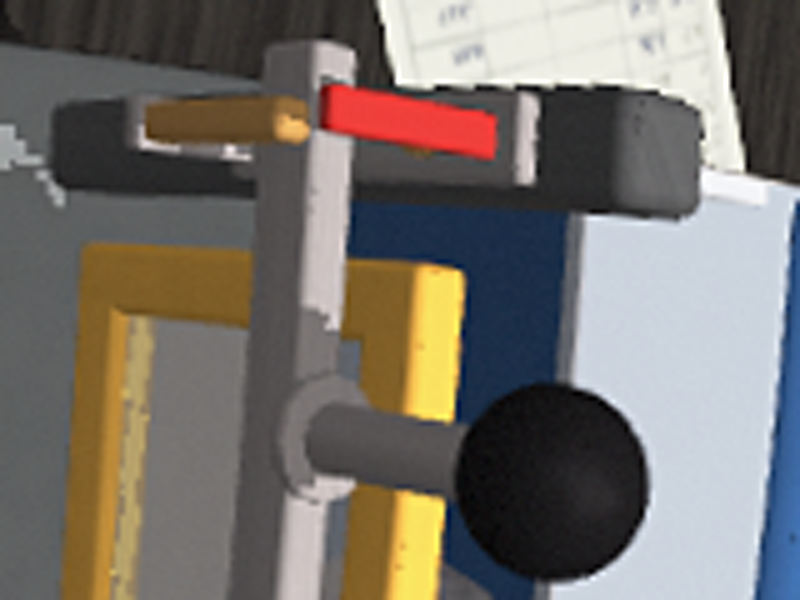

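```bash
python3 - <<'E'
from h import *
from scipy.optimize import least_squares
loc=np.array([[-18,55,147],[0,97,145]])
w=lambda u,v:(370+u/5-.4,85+v/5-.4); c=lambda u,v:(265+u/5-.4,190+v/5-.4)
ow=np.array([w(553,482),w(657,153)]); os=np.array([c(313,258),c(237,298)])
def wl(p,X):
    a=p[2];R=np.array([[np.cos(a),-np.sin(a),0],[np.sin(a),np.cos(a),0],[0,0,1]]);return np.atleast_2d(X)@R.T+[p[0],p[1],0]
def res(p):
    X=wl(p,loc);return np.r_[(wpix("w2",X+[0,0,0])-ow).ravel(),(pix("scene",X)-os).ravel()/2*1.0, (np.degrees(p[2])-8.3)/1.5]
r=least_squares(res,[540,-280,.14]);p=r.x;np.save("p.npy",p)
print(p[:2],np.degrees(p[2]),r.fun.round(2));print("knob",wl(p,loc[0]),"hinge",wl(p,[0,-85,100]))
inv=lambda q:((np.array(q)-[370-.4,85-.4])*5).round()
for n,X in {"bar tip top front at post":[-22,97,104],"bar top rear":[-14,97,104],"bar bot front":[-22,97,92],"post fr bot z80":[-8,97,80],"post fr top":[-8,97,145],"gate topfree":[0,80,110]}.items(): print(n,inv(wpix("w2",wl(p,X))[0]))
for z in range(100,146,5): print(z,[inv(wpix("w2",wl(p,[x,97,z]))[0]).tolist() for x in(-8,-14,-26,-30)])
E
```

```text
[ 545.48537698 -275.0145039 ] 8.077713911025647 [-0.    0.27  0.19 -0.17 -0.    0.56  0.23  0.92 -0.15]
knob [[ 519.9355785  -223.08948298  147.        ]] hinge [[ 557.42924855 -359.17116693  100.        ]]
bar tip top front at post [315. 127.]
bar top rear [358. 134.]
bar bot front [257. 128.]
post fr bot z80 [276. 139.]
post fr top [619. 143.]
gate topfree [452. 268.]
100 [[369.0, 139.0], [338.0, 134.0], [273.0, 123.0], [251.0, 120.0]]
105 [[394.0, 139.0], [363.0, 134.0], [298.0, 123.0], [275.0, 119.0]]
110 [[420.0, 139.0], [389.0, 134.0], [323.0, 122.0], [301.0, 119.0]]
115 [[446.0, 140.0], [415.0, 134.0], [350.0, 122.0], [327.0, 118.0]]
120 [[473.0, 140.0], [442.0, 134.0], [377.0, 122.0], [354.0, 118.0]]
125 [[501.0, 140.0], [470.0, 134.0], [404.0, 122.0], [382.0, 117.0]]
130 [[529.0, 141.0], [498.0, 134.0], [433.0, 122.0], [410.0, 117.0]]
135 [[558.0, 141.0], [528.0, 135.0], [463.0, 122.0], [440.0, 117.0]]
140 [[588.0, 142.0], [558.0, 135.0], [493.0, 122.0], [470.0, 117.0]]
145 [[619.0, 143.0], [589.0, 136.0], [524.0, 122.0], [502.0, 117.0]]
```

```bash
python3 - <<'E'
from h import *
s=bot.observe();R=Ro.from_quat(s["eef_rot"])
print("up50 in tool cm",R.inv().apply([0,0,2.5]).round(2))
s=dict(s);s["position"]=s["position"]+[0,0,50]
rows([519.9,-223.1,205],pose(8.1),6,s)
E
```

```text
up50 in tool cm [-0.03  1.07 -2.26]
[np.float64(4.23), np.float64(0.0), np.float64(0.5), np.float64(0.66), np.float64(1.6), np.float64(0.91)]
[np.float64(4.23), np.float64(0.0), np.float64(0.5), np.float64(0.68), np.float64(1.65), np.float64(0.79)]
[np.float64(4.23), np.float64(0.0), np.float64(0.5), np.float64(0.69), np.float64(1.7), np.float64(0.67)]
[np.float64(4.23), np.float64(0.0), np.float64(0.5), np.float64(0.71), np.float64(1.74), np.float64(0.54)]
[np.float64(4.23), np.float64(0.0), np.float64(0.5), np.float64(0.72), np.float64(1.77), np.float64(0.41)]
[np.float64(4.23), np.float64(0.0), np.float64(0.5), np.float64(0.74), np.float64(1.79), np.float64(0.28)]
norm 19.53702372486923 4.261992228124604
```

send_rows(
  rows=[
    {"ax": 0, "ay": 0, "az": 0, "x": 0, "y": 1.1, "z": -2.3, "gripper": 0.2},
    {"ax": 0, "ay": 0, "az": 0, "x": 0, "y": 1.1, "z": -2.3, "gripper": 0.2},
    {"ax": 4.2, "ay": 0, "az": 0.5, "x": 0.66, "y": 1.6, "z": 0.9, "gripper": 0.2},
    {"ax": 4.2, "ay": 0, "az": 0.5, "x": 0.68, "y": 1.65, "z": 0.8, "gripper": 0.2},
    {"ax": 4.2, "ay": 0, "az": 0.5, "x": 0.69, "y": 1.7, "z": 0.67, "gripper": 0.2},
    {"ax": 4.2, "ay": 0, "az": 0.5, "x": 0.7, "y": 1.75, "z": 0.54, "gripper": 0.2},
    {"ax": 4.2, "ay": 0, "az": 0.5, "x": 0.72, "y": 1.77, "z": 0.4, "gripper": 0.2},
    {"ax": 4.2, "ay": 0, "az": 0.5, "x": 0.74, "y": 1.8, "z": 0.3, "gripper": 0.2},
    {"ax": 0, "ay": 0, "az": 0, "x": 0, "y": 0, "z": 0, "gripper": 0.2},
  ],
)

```text
t: 2.58
position: [520.9, -222.1, 204.4]
eef_rot: [0.66, 0.752, -0.005, -0.005]
ft_force: [-0.5, 0.5, 0.0]
width: 0.602
```

```bash
cat >> h.py <<'E'
def avg(n=5):
    F=[]
    for _ in range(n): bot.capture("side");F.append(bot.observe()["ft_force"])
    return np.mean(F,0).round(2),np.std(F,0).round(2)
E
python3 - <<'E'
from h import *
s=wshot("w3");print(s["t"],s["position"],s["width"],s["q"].round(2))
print(wpix("w3",[519.9,-223.1,147]),avg(4))
rows([519.9,-223.1,180],pose(8.1),2)
im=cv2.imread("pics/w3.png");g=cv2.cvtColor(im,cv2.COLOR_BGR2GRAY)
E
```

```text
2.575 [ 520.93363821 -222.07412465  204.36201379] 0.6024340359969288 [ 0.74  0.32 -0.5   1.55  0.16  1.33  0.35]
[[321.48459485 260.66920467]] (array([-0.36, -0.27, -0.09]), array([0.31, 0.2 , 0.29]))
[np.float64(-0.37), np.float64(0.08), np.float64(-0.49), np.float64(0.12), np.float64(0.11), np.float64(1.28)]
[np.float64(-0.37), np.float64(0.08), np.float64(-0.49), np.float64(0.11), np.float64(0.1), np.float64(1.28)]
norm 12.907872022706291 0.6173573303683857
```

View pics/w3.png

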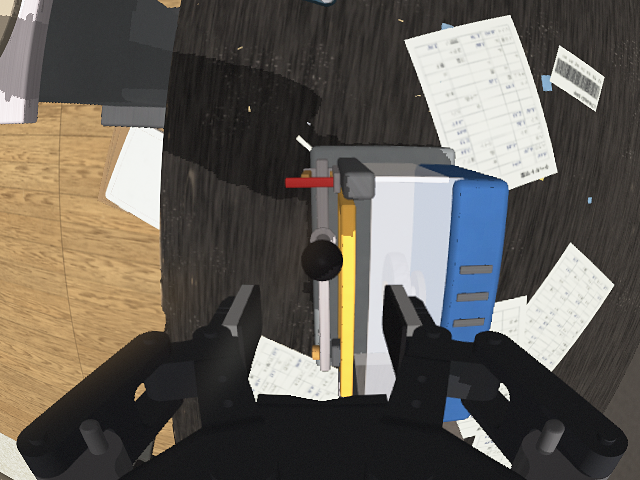

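```bash
python3 - <<'E'
from h import *
from scipy.optimize import least_squares
p=np.load("p.npy");a=p[2];R=np.array([[np.cos(a),-np.sin(a),0],[np.sin(a),np.cos(a),0],[0,0,1]])
for n,u2,u3 in(("tip",(433.8,105.6),(285.3,182.5)),("rear",(468.8,112),(334,182.5))):
    r=least_squares(lambda X:np.r_[wpix("w2",X)[0]-u2,wpix("w3",X)[0]-u3],[520,-180,120]);print(n,(r.x-[p[0],p[1],0])@R,r.fun.round(1))
rows([519.9,-223.1,170],pose(8.1),3)
E
```

```text
tip [-39.7618087   97.12164799 124.6124784 ] [ 0.   0.3 -0.1 -0.3]
rear [-10.45708421  96.98590619 126.39630092] [ 0.   0.3 -0.1 -0.2]
[np.float64(-0.25), np.float64(0.06), np.float64(-0.32), np.float64(0.08), np.float64(0.08), np.float64(1.19)]
[np.float64(-0.25), np.float64(0.06), np.float64(-0.32), np.float64(0.08), np.float64(0.07), np.float64(1.19)]
[np.float64(-0.25), np.float64(0.06), np.float64(-0.32), np.float64(0.08), np.float64(0.07), np.float64(1.19)]
norm 11.923020698200089 0.4115715535789238
```

send_rows(
  rows=[
    {"ax": -0.25, "ay": 0, "az": -0.3, "x": 0.08, "y": 0.08, "z": 1.2, "gripper": 0.2},
    {"ax": -0.25, "ay": 0, "az": -0.3, "x": 0.08, "y": 0.07, "z": 1.2, "gripper": 0.2},
    {"ax": -0.25, "ay": 0, "az": -0.3, "x": 0.08, "y": 0.07, "z": 1.2, "gripper": 0.2},
    {"ax": 0, "ay": 0, "az": 0, "x": 0, "y": 0, "z": 0, "gripper": 0.2},
  ],
)

```text
t: 3.32
position: [517.8, -224.6, 166.9]
eef_rot: [0.657, 0.754, -0.001, 0.002]
ft_force: [0.7, -0.6, 0.8]
width: 0.598
```

```bash
python3 - <<'E'
from h import *
s=bot.observe();print(s["position"],s["width"],avg(3))
rows([519.9,-223.1,131],pose(8.1),3)
E
```

```text
[ 517.81693726 -224.62761742  166.94125536] 0.5975654120169379 (array([-0.16,  0.13, -0.17]), array([0.13, 0.36, 0.04]))
[np.float64(0.05), np.float64(0.1), np.float64(-0.07), np.float64(0.06), np.float64(0.04), np.float64(1.26)]
[np.float64(0.05), np.float64(0.1), np.float64(-0.07), np.float64(0.06), np.float64(0.04), np.float64(1.26)]
[np.float64(0.05), np.float64(0.1), np.float64(-0.07), np.float64(0.06), np.float64(0.04), np.float64(1.26)]
norm 12.570775699106695 0.1318660683542545
```

send_rows(
  rows=[
    {"ax": 0, "ay": 0, "az": 0, "x": 0.1, "y": 0.06, "z": 1.2, "gripper": 0.2},
    {"ax": 0, "ay": 0, "az": 0, "x": 0.08, "y": 0.05, "z": 1.2, "gripper": 0.2},
    {"ax": 0, "ay": 0, "az": 0, "x": 0, "y": 0, "z": 0.7, "gripper": 0.2},
    {"ax": 0, "ay": 0, "az": 0, "x": 0, "y": 0, "z": 0.2, "gripper": 0.2},
    {"ax": 0, "ay": 0, "az": 0, "x": 0, "y": 0, "z": 0, "gripper": 0.2},
  ],
)

```text
t: 4.1
position: [520.3, -222.7, 133.5]
eef_rot: [0.657, 0.754, -0.001, 0.003]
ft_force: [-0.6, -0.8, 0.2]
width: 0.6
```

```bash
python3 - <<'E'
from h import *
s=bot.observe();print(s["position"],s["width"],avg(3))
rows([519.9,-223.1,131],pose(8.1),2)
E
```

```text
[ 520.3349869  -222.73155235  133.45238334] 0.5996419355703115 (array([-0.33, -0.34,  0.15]), array([0.66, 0.42, 0.32]))
[np.float64(0.11), np.float64(0.17), np.float64(-0.09), np.float64(-0.01), np.float64(-0.04), np.float64(0.15)]
[np.float64(0.11), np.float64(0.17), np.float64(-0.09), np.float64(-0.01), np.float64(-0.04), np.float64(0.15)]
norm 1.501944893550142 0.2165167316739974
```

send_rows(
  rows=[
    {"ax": 0, "ay": 0, "az": 0, "x": 0, "y": -0.04, "z": 0.2, "gripper": 0.2},
    {"ax": 0, "ay": 0, "az": 0, "x": 0, "y": 0, "z": 0.05, "gripper": 0},
    {"ax": 0, "ay": 0, "az": 0, "x": 0, "y": 0, "z": 0, "gripper": -0.2},
    {"ax": 0, "ay": 0, "az": 0, "x": 0, "y": 0, "z": 0, "gripper": -0.4},
    {"ax": 0, "ay": 0, "az": 0, "x": 0, "y": 0, "z": 0, "gripper": -0.6},
    {"ax": 0, "ay": 0, "az": 0, "x": 0, "y": 0, "z": 0, "gripper": -1},
    {"ax": 0, "ay": 0, "az": 0, "x": 0, "y": 0, "z": 0, "gripper": -1},
    {"ax": 0, "ay": 0, "az": 0, "x": 0, "y": 0, "z": 0, "gripper": -1},
  ],
  force=25,
)

```text
t: 5.25
position: [520.5, -223.1, 132.1]
eef_rot: [0.657, 0.754, -0.0, 0.004]
ft_force: [-0.2, 1.1, 1.4]
width: 0.26
```

```bash
python3 - <<'E'
from h import *
s=bot.observe();print(s["t"],s["position"],s["width"],avg(5)); print(Ro.from_quat(s["eef_rot"]).as_matrix().round(4))
E
```

```text
5.25 [ 520.50634932 -223.14535033  132.0743774 ] 0.25968923688030304 (array([-0.02, -0.24,  0.1 ]), array([0.46, 0.57, 0.47]))
[[-0.1374  0.9905  0.0056]
 [ 0.9905  0.1375 -0.0059]
 [-0.0066  0.0048 -1.    ]]
```

send_rows(
  rows=[
    {"ax": 0, "ay": 0, "az": 0, "x": -0.1, "y": 0, "z": -0.18, "gripper": -1},
    {"ax": 0, "ay": 0, "az": 0, "x": -0.1, "y": 0, "z": -0.18, "gripper": -1},
    {"ax": 0, "ay": 0, "az": 0, "x": -0.1, "y": 0, "z": -0.18, "gripper": -1},
    {"ax": 0, "ay": 0, "az": 0, "x": -0.1, "y": 0, "z": -0.18, "gripper": -1},
    {"ax": 0, "ay": 0, "az": 0, "x": 0, "y": 0, "z": 0, "gripper": -1},
  ],
)

```text
t: 6.12
position: [520.9, -227.3, 139.3]
eef_rot: [0.657, 0.754, -0.0, 0.004]
ft_force: [0.3, -0.1, -1.4]
width: 0.257
```

```bash
cat >> h.py <<'E'
P0=np.array([520.506,-223.145,132.074])
def stat(n=5):
    f=avg(n);s=bot.observe();d=s["position"]-P0;a=np.load("p.npy")[2]
    y=-np.sin(a)*d[0]+np.cos(a)*d[1];x=np.cos(a)*d[0]+np.sin(a)*d[1]
    from scipy.optimize import brentq
    phi=brentq(lambda t:95*np.sin(t)-49*(1-np.cos(t))-d[2],-.1,.4)
    print("t",round(s["t"],2),"loc",round(x,2),round(y,2),round(d[2],2),"phi",round(phi,4),"rise137",round(137*np.sin(phi),2),"y want",round(-49*np.sin(phi)-95*(1-np.cos(phi)),2),"F",f,"w",s["width"])
E
python3 - <<'E'
from h import *
stat();s=wshot("w4")
E
```

```text
t 6.38 loc -0.21 -3.99 7.08 phi 0.0761 rise137 10.41 y want -4.0 F (array([ 0.59,  0.28, -1.32]), array([0.54, 0.6 , 0.33])) w 0.2539332164098262
```

send_rows(
  rows=[
    {"ax": 0, "ay": 0, "az": 0, "x": -0.08, "y": 0, "z": -0.12, "gripper": -1},
    {"ax": 0, "ay": 0, "az": 0, "x": -0.08, "y": 0, "z": -0.12, "gripper": -1},
    {"ax": 0, "ay": 0, "az": 0, "x": -0.08, "y": 0, "z": -0.12, "gripper": -1},
    {"ax": 0, "ay": 0, "az": 0, "x": 0, "y": 0, "z": 0, "gripper": -1},
  ],
)

```text
t: 6.92
position: [521.1, -229.5, 142.9]
eef_rot: [0.657, 0.754, -0.0, 0.003]
ft_force: [0.4, 0.1, -2.2]
width: 0.258
```

```bash
python3 - <<'E'
from h import *
stat()
s=wshot("w5");d=cv2.imread("pics/w5.png")
cv2.imwrite("pics/c5.png",cv2.resize(d[150:300,240:440],(800,600),interpolation=cv2.INTER_CUBIC))
E
```

```text
t 7.17 loc -0.34 -6.33 10.69 phi 0.1163 rise137 15.9 y want -6.33 F (array([ 0.4 , -0.48, -1.53]), array([0.38, 0.32, 0.39])) w 0.258810424001514
```

View pics/c5.png

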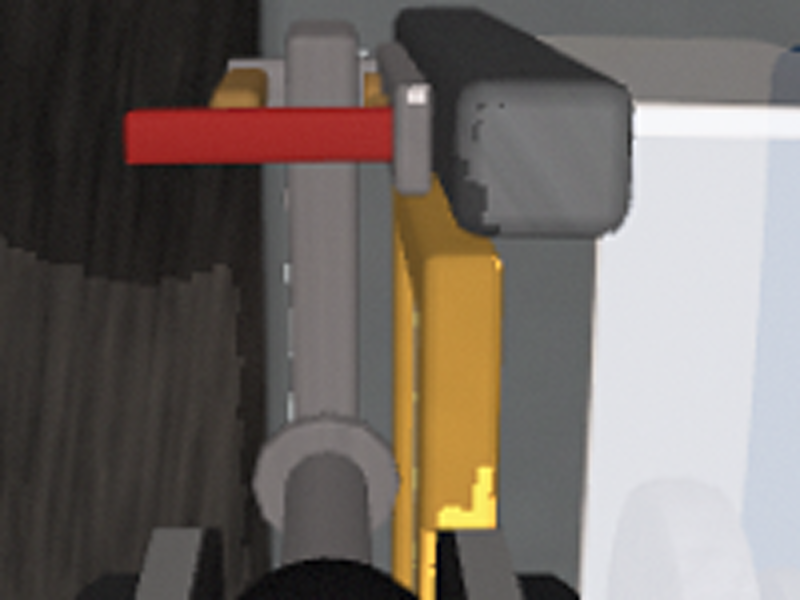

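send_rows(
  rows=[
    {"ax": 0, "ay": 0, "az": 0, "x": -0.03, "y": 0.01, "z": -0.04, "gripper": -1},
    {"ax": 0, "ay": 0, "az": 0, "x": 0, "y": 0, "z": 0, "gripper": -1},
  ],
)

```text
t: 7.48
position: [521.1, -229.7, 143.1]
eef_rot: [0.657, 0.754, -0.0, 0.003]
ft_force: [-0.1, -0.2, -1.7]
width: 0.265
```

```bash
python3 - <<'E'
from h import *
stat()
E
```

```text
t 7.72 loc -0.35 -6.54 11.03 phi 0.1201 rise137 16.42 y want -6.56 F (array([ 0.38,  0.15, -1.55]), array([0.59, 0.24, 0.53])) w 0.25591386793437826
```

send_rows(
  rows=[
    {"ax": 0, "ay": 0, "az": 0, "x": -0.03, "y": 0.01, "z": -0.05, "gripper": -1},
    {"ax": 0, "ay": 0, "az": 0, "x": 0, "y": 0, "z": 0, "gripper": -1},
  ],
)

```text
t: 7.98
position: [521.1, -230.0, 143.6]
eef_rot: [0.657, 0.754, -0.001, 0.003]
ft_force: [-0.3, 0.8, -2.0]
width: 0.262
```

```bash
python3 - <<'E'
from h import *
stat()
E
```

```text
t 8.22 loc -0.33 -6.83 11.46 phi 0.1249 rise137 17.07 y want -6.85 F (array([-0.32,  0.33, -1.4 ]), array([0.35, 0.48, 0.18])) w 0.2627272679380936
```

send_rows(
  rows=[
    {"ax": 0, "ay": 0, "az": 0, "x": -0.02, "y": 0, "z": -0.035, "gripper": -1},
    {"ax": 0, "ay": 0, "az": 0, "x": 0, "y": 0, "z": 0, "gripper": -1},
  ],
)

```text
t: 8.48
position: [521.1, -230.2, 143.9]
eef_rot: [0.657, 0.754, -0.001, 0.003]
ft_force: [-0.1, -0.6, -2.1]
width: 0.261
```

```bash
python3 - <<'E'
from h import *
stat()
E
```

```text
t 8.72 loc -0.33 -7.07 11.82 phi 0.1291 rise137 17.63 y want -7.1 F (array([ 0.58, -0.08, -1.64]), array([0.43, 0.5 , 0.3 ])) w 0.25681960194353987
```

send_rows(
  rows=[
    {"ax": 0, "ay": 0, "az": 0, "x": -0.02, "y": 0, "z": -0.03, "gripper": -1},
    {"ax": 0, "ay": 0, "az": 0, "x": 0, "y": 0, "z": 0, "gripper": -1},
  ],
)

```text
t: 8.98
position: [521.2, -230.4, 144.2]
eef_rot: [0.657, 0.754, -0.001, 0.003]
ft_force: [0.2, -0.2, -2.0]
width: 0.262
```

```bash
python3 - <<'E'
from h import *
stat()
E
```

```text
t 9.22 loc -0.35 -7.28 12.08 phi 0.1321 rise137 18.04 y want -7.28 F (array([ 0.3 , -0.3 , -1.92]), array([0.55, 0.41, 0.2 ])) w 0.2580848358891194
```

send_rows(
  rows=[
    {"ax": 0, "ay": 0, "az": 0, "x": -0.02, "y": 0, "z": -0.03, "gripper": -1},
    {"ax": 0, "ay": 0, "az": 0, "x": 0, "y": 0, "z": 0, "gripper": -1},
  ],
)

```text
t: 9.48
position: [521.2, -230.6, 144.5]
eef_rot: [0.657, 0.754, -0.001, 0.003]
ft_force: [0.1, -0.9, -2.2]
width: 0.258
```

```bash
python3 - <<'E'
from h import *
stat()
E
```

```text
t 9.72 loc -0.33 -7.43 12.37 phi 0.1354 rise137 18.49 y want -7.48 F (array([ 0.45, -0.08, -1.69]), array([0.45, 0.55, 0.38])) w 0.2586303754151546
```

send_rows(
  rows=[
    {"ax": 0, "ay": 0, "az": 0, "x": -0.02, "y": 0, "z": -0.03, "gripper": -1},
    {"ax": 0, "ay": 0, "az": 0, "x": 0, "y": 0, "z": 0, "gripper": -1},
  ],
)

```text
t: 9.98
position: [521.2, -230.9, 144.8]
eef_rot: [0.657, 0.754, -0.001, 0.003]
ft_force: [1.6, 0.5, -1.6]
width: 0.259
```

```bash
python3 - <<'E'
from h import *
stat()
E
```

```text
t 10.22 loc -0.36 -7.69 12.64 phi 0.1385 rise137 18.91 y want -7.67 F (array([-0.08, -0.45, -1.6 ]), array([0.69, 0.39, 0.38])) w 0.255841658542601
```

send_rows(
  rows=[
    {"ax": 0, "ay": 0, "az": 0, "x": -0.02, "y": 0, "z": -0.03, "gripper": -1},
    {"ax": 0, "ay": 0, "az": 0, "x": 0, "y": 0, "z": 0, "gripper": -1},
  ],
)

```text
t: 10.48
position: [521.2, -231.0, 145.1]
eef_rot: [0.657, 0.754, -0.001, 0.003]
ft_force: [0.9, 0.1, -1.6]
width: 0.257
```

```bash
python3 - <<'E'
from h import *
stat()
E
```

```text
t 10.72 loc -0.38 -7.89 12.93 phi 0.1418 rise137 19.36 y want -7.88 F (array([ 0.01, -0.4 , -1.55]), array([0.48, 0.56, 0.45])) w 0.26121731068859844
```

send_rows(
  rows=[
    {"ax": 0, "ay": 0, "az": 0, "x": -0.02, "y": 0, "z": -0.025, "gripper": -1},
    {"ax": 0, "ay": 0, "az": 0, "x": 0, "y": 0, "z": 0, "gripper": -1},
  ],
)

```text
t: 10.98
position: [521.3, -231.1, 145.2]
eef_rot: [0.656, 0.754, -0.001, 0.003]
ft_force: [0.0, -0.6, -2.0]
width: 0.258
```

```bash
python3 - <<'E'
from h import *
stat()
E
```

```text
t 11.22 loc -0.36 -8.01 13.11 phi 0.1438 rise137 19.63 y want -8.0 F (array([ 0.57, -0.15, -2.82]), array([0.2 , 0.39, 0.71])) w 0.2562878821663155
```

send_rows(
  rows=[
    {"ax": 0, "ay": 0, "az": 0, "x": -0.01, "y": 0, "z": -0.015, "gripper": -1},
    {"ax": 0, "ay": 0, "az": 0, "x": 0, "y": 0, "z": 0, "gripper": -1},
  ],
)

```text
t: 11.48
position: [521.3, -231.1, 145.2]
eef_rot: [0.656, 0.754, -0.0, 0.003]
ft_force: [1.5, 0.2, -2.1]
width: 0.261
```

```bash
python3 - <<'E'
from h import *
stat(6)
E
```

```text
t 11.78 loc -0.41 -8.05 13.17 phi 0.1445 rise137 19.73 y want -8.05 F (array([ 1.06,  0.13, -3.36]), array([0.25, 0.19, 0.52])) w 0.2585798399199576
```

send_rows(
  rows=[
    {"ax": 0, "ay": 0, "az": 0, "x": 0.04, "y": 0, "z": 0.06, "gripper": -1},
    {"ax": 0, "ay": 0, "az": 0, "x": 0, "y": 0, "z": 0, "gripper": -1},
  ],
)

```text
t: 12.02
position: [521.2, -230.8, 144.8]
eef_rot: [0.656, 0.754, -0.001, 0.003]
ft_force: [0.2, -0.4, -1.2]
width: 0.261
```

```bash
python3 - <<'E'
from h import *
stat()
s=bot.observe();R0=Ro.from_quat(s["eef_rot"]);h=np.array([557.43,-359.17]);r=s["position"][:2]-h
print("r",np.hypot(*r),R0.as_matrix().round(4).tolist())
# arc steps in tool frame of beginning, tool turns with the gate
for dth in (1,2,4,6):
    t=np.radians(dth);Rz=np.array([[np.cos(t),-np.sin(t)],[np.sin(t),np.cos(t)]]);d=Rz@r-r
    print(dth,(R0.inv().apply([*d,0])/10).round(4),(R0.inv()*Ro.from_rotvec([0,0,t])*R0).as_rotvec(degrees=True).round(2))
E
```

```text
t 12.28 loc -0.38 -7.76 12.74 phi 0.1396 rise137 19.06 y want -7.74 F (array([-0.06,  0.02, -2.12]), array([0.49, 0.72, 0.37])) w 0.25841513878863204
r 133.30540499367345 [[-0.138, 0.9904, 0.004], [0.9904, 0.138, -0.0049], [-0.0054, 0.0032, -1.0]]
1 [-0.0337 -0.2302 -0.0006] [-0.01  0.   -1.  ]
2 [-0.0714 -0.4598 -0.0011] [-0.01  0.01 -2.  ]
4 [-0.1589 -0.9168 -0.0021] [-0.02  0.01 -4.  ]
6 [-0.2622 -1.3705 -0.003 ] [-0.03  0.02 -6.  ]
```

send_rows(
  rows=[
    {"ax": 0, "ay": 0, "az": 0, "x": 0.02, "y": 0, "z": 0.035, "gripper": -1},
    {"ax": 0, "ay": 0, "az": 0, "x": 0, "y": 0, "z": 0, "gripper": -1},
    {"ax": 0, "ay": 0, "az": -1, "x": -0.03, "y": -0.23, "z": 0, "gripper": -1},
    {"ax": 0, "ay": 0, "az": -1, "x": -0.03, "y": -0.23, "z": 0, "gripper": -1},
    {"ax": 0, "ay": 0, "az": 0, "x": 0, "y": 0, "z": 0, "gripper": -1},
  ],
)

```text
t: 12.9
position: [516.3, -232.2, 144.5]
eef_rot: [0.642, 0.766, -0.001, 0.003]
ft_force: [-0.2, -0.7, -1.4]
width: 0.263
```

```bash
cat >> h.py <<'E'
H=np.array([557.43,-359.17])
def arc(dths=(2,4,6),n=3):
    f=avg(n);s=bot.observe();r=s["position"][:2]-H;R0=Ro.from_quat(s["eef_rot"]);m=R0.as_matrix()
    th=np.degrees(np.arctan2(r[1],r[0]))-(np.degrees(np.arctan2(128.37,-36.23)))
    yaw=np.degrees(np.arctan2(m[1,1],m[0,1]))-7.93
    print("t",round(s["t"],2),"pos",s["position"].round(1),"r",np.hypot(*r).round(2),"theta",th.round(2),"toolyaw",yaw.round(2),"dz",round(s["position"][2]-P0[2],2),"F",f,"Ftool",R0.inv().apply(f[0]).round(1),"w",s["width"].round(3),"q7",s["q"][6].round(2), "tilt",m[:2,2].round(4))
    r0=r/np.hypot(*r)*133.3
    for dth in dths:
        t=np.radians(dth);Rz=np.array([[np.cos(t),-np.sin(t)],[np.sin(t),np.cos(t)]]);d=Rz@r0-r0
        print(dth,(R0.inv().apply([*d,0])/10).round(3))
E
python3 - <<'E'
from h import *
arc()
E
```

```text
Traceback (most recent call last):
  File "h.py", line 51, in arc
    print("t",round(s["t"],2),"pos",s["position"].round(1),"r",np.hypot(*r).round(2),"theta",th.round(2),"toolyaw",yaw.round(2),"dz",round(s["position"][2]-P0[2],2),"F",f,"Ftool",R0.inv().apply(f[0]).round(1),"w",s["width"].round(3),"q7",s["q"][6].round(2), "tilt",m[:2,2].round(4))
                                                                                                                                                                                                                     ^^^^^^^^^^^^^^^^
AttributeError: 'float' object has no attribute 'round'
```

```bash
sed -i 's/s\["width"\].round(3)/round(s["width"],3)/' h.py; python3 - <<'E'
from h import *
arc()
E
```

```text
t 13.2 pos [ 516.5 -232.   144.4] r 133.55 theta 2.07 toolyaw 2.13 dz 12.33 F (array([-0.59,  0.14, -1.97]), array([0.29, 0.24, 0.21])) Ftool [ 0.3 -0.6  2. ] w 0.257 q7 0.4 tilt [ 0.0039 -0.005 ]
2 [-0.071 -0.46  -0.001]
4 [-0.158 -0.917 -0.002]
6 [-0.261 -1.371 -0.003]
```

send_rows(
  rows=[
    {"ax": 0, "ay": 0, "az": -1, "x": -0.03, "y": -0.23, "z": 0, "gripper": -1},
    {"ax": 0, "ay": 0, "az": -2, "x": -0.07, "y": -0.46, "z": 0, "gripper": -1},
    {"ax": 0, "ay": 0, "az": -2, "x": -0.07, "y": -0.46, "z": 0, "gripper": -1},
  ],
)

```text
t: 13.58
position: [505.6, -236.1, 144.3]
eef_rot: [0.607, 0.795, -0.001, 0.003]
ft_force: [-0.1, -0.3, -2.1]
width: 0.261
```

```bash
python3 - <<'E'
from h import *
s=bot.observe();print(s["ft_force"])
arc(())
E
```

```text
[-0.11169076 -0.30538933 -2.0615809 ]
t 13.72 pos [ 505.5 -236.2  144.4] r 133.48 theta 7.13 toolyaw 7.26 dz 12.28 F (array([-0.31, -0.27, -1.64]), array([0.38, 0.23, 0.39])) Ftool [-0.2 -0.4  1.6] w 0.26 q7 0.5 tilt [ 0.0041 -0.0051]
```

send_rows(
  rows=[
    {"ax": 0, "ay": 0, "az": -2, "x": -0.07, "y": -0.46, "z": 0, "gripper": -1},
    {"ax": 0, "ay": 0, "az": -3, "x": -0.113, "y": -0.69, "z": 0, "gripper": -1},
    {"ax": 0, "ay": 0, "az": -3, "x": -0.113, "y": -0.69, "z": 0, "gripper": -1},
    {"ax": 0, "ay": 0, "az": -3, "x": -0.113, "y": -0.69, "z": 0, "gripper": -1},
    {"ax": 0, "ay": 0, "az": -3, "x": -0.113, "y": -0.69, "z": 0, "gripper": -1},
  ],
)

```text
t: 14.35
position: [477.8, -252.4, 144.4]
eef_rot: [0.504, 0.864, -0.001, 0.004]
ft_force: [-0.8, -0.7, -1.0]
width: 0.259
```

```bash
python3 - <<'E'
from h import *
arc((3,5))
s=wshot("w6")
E
```

```text
t 14.5 pos [ 477.6 -252.5  144.4] r 133.25 theta 21.03 toolyaw 21.37 dz 12.3 F (array([-1.3 ,  0.14, -1.54]), array([0.52, 0.4 , 0.32])) Ftool [ 0.8 -1.1  1.5] w 0.257 q7 0.8 tilt [ 0.0048 -0.0052]
3 [-0.109 -0.689 -0.   ]
5 [-2.020e-01 -1.145e+00 -1.000e-03]
```

View pics/w6.png

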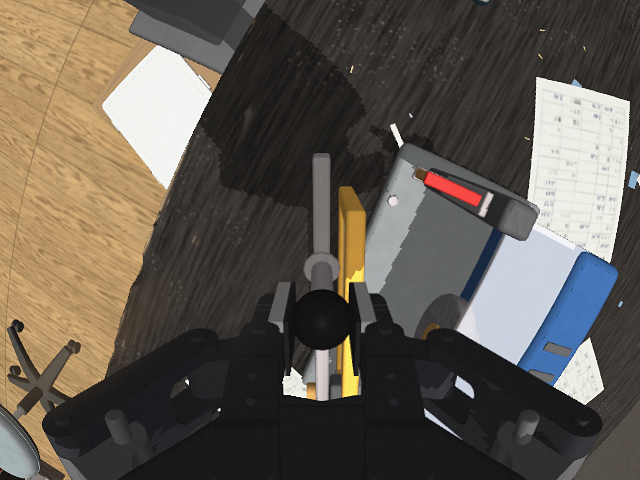

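send_rows(
  rows=[
    {"ax": 0, "ay": 0, "az": -2, "x": -0.07, "y": -0.46, "z": 0, "gripper": -1},
    {"ax": 0, "ay": 0, "az": -4, "x": -0.155, "y": -0.917, "z": 0, "gripper": -1},
    {"ax": 0, "ay": 0, "az": -4, "x": -0.155, "y": -0.917, "z": 0, "gripper": -1},
    {"ax": 0, "ay": 0, "az": -4, "x": -0.155, "y": -0.917, "z": 0, "gripper": -1},
    {"ax": 0, "ay": 0, "az": -4, "x": -0.155, "y": -0.917, "z": 0, "gripper": -1},
    {"ax": 0, "ay": 0, "az": -4, "x": -0.155, "y": -0.917, "z": 0, "gripper": -1},
    {"ax": 0, "ay": 0, "az": -4, "x": -0.155, "y": -0.917, "z": 0, "gripper": -1},
    {"ax": 0, "ay": 0, "az": -4, "x": -0.155, "y": -0.917, "z": 0, "gripper": -1},
  ],
)

```text
t: 15.55
position: [436.3, -304.0, 144.7]
eef_rot: [0.26, 0.966, -0.001, 0.002]
ft_force: [-3.4, -0.0, 0.2]
width: 0.259
```

```bash
python3 - <<'E'
from h import *
arc((3,4))
E
```

```text
t 15.7 pos [ 436.2 -304.2  144.6] r 133.12 theta 49.87 toolyaw 51.7 dz 12.48 F (array([-4.04,  0.49,  1.24]), array([0.44, 0.2 , 0.23])) Ftool [ 3.7 -1.6 -1.3] w 0.257 q7 1.44 tilt [ 0.0032 -0.0031]
3 [-0.091 -0.692  0.001]
4 [-0.13  -0.921  0.002]
```

send_rows(
  rows=[
    {"ax": 0, "ay": 0, "az": -3, "x": -0.05, "y": -0.69, "z": 0, "gripper": -1},
    {"ax": 0, "ay": 0, "az": -3, "x": -0.08, "y": -0.8, "z": 0, "gripper": -1},
    {"ax": 0, "ay": 0, "az": -4, "x": -0.12, "y": -0.92, "z": 0, "gripper": -1},
    {"ax": 0, "ay": 0, "az": -4, "x": -0.12, "y": -0.92, "z": 0, "gripper": -1},
    {"ax": 0, "ay": 0, "az": -4, "x": -0.12, "y": -0.92, "z": 0, "gripper": -1},
    {"ax": 0, "ay": 0, "az": -3, "x": -0.09, "y": -0.69, "z": 0, "gripper": -1},
  ],
)

```text
t: 16.45
position: [425.5, -348.6, 145.3]
eef_rot: [0.081, 0.997, -0.001, 0.001]
ft_force: [-4.5, -0.1, 1.0]
width: 0.259
```

```bash
python3 - <<'E'
from h import *
arc((2,3))
E
```

```text
t 16.6 pos [ 425.5 -348.8  145.2] r 132.34 theta 69.73 toolyaw 72.65 dz 13.17 F (array([-5.34, -1.02,  2.12]), array([0.16, 0.57, 0.26])) Ftool [ 5.1 -1.9 -2.1] w 0.259 q7 1.87 tilt [ 0.003  -0.0027]
2 [-0.048 -0.463  0.001]
3 [-0.078 -0.694  0.002]
```

send_rows(
  rows=[
    {"ax": 0, "ay": 0, "az": -2, "x": 0.08, "y": -0.69, "z": 0.04, "gripper": -1},
    {"ax": 0, "ay": 0, "az": -2.5, "x": 0.03, "y": -0.69, "z": 0.03, "gripper": -1},
    {"ax": 0, "ay": 0, "az": -2.5, "x": -0.05, "y": -0.69, "z": 0, "gripper": -1},
    {"ax": 0, "ay": 0, "az": -2.5, "x": -0.06, "y": -0.69, "z": 0, "gripper": -1},
    {"ax": 0, "ay": 0, "az": -2.5, "x": -0.06, "y": -0.69, "z": 0, "gripper": -1},
    {"ax": 0, "ay": 0, "az": -2, "x": -0.05, "y": -0.46, "z": 0, "gripper": -1},
  ],
)

```text
t: 17.35
position: [427.1, -382.8, 145.3]
eef_rot: [-0.039, 0.999, -0.001, 0.002]
ft_force: [-5.5, 0.4, 2.4]
width: 0.259
```

```bash
python3 - <<'E'
from h import *
arc((1,2))
E
```

```text
t 17.5 pos [ 427.2 -383.   145.3] r 132.41 theta -275.41 toolyaw 86.48 dz 13.21 F (array([-5.23, -0.6 ,  2.06]), array([0.45, 0.56, 0.23])) Ftool [ 5.3 -0.2 -2.1] w 0.256 q7 2.13 tilt [ 0.0042 -0.0019]
1 [-0.026 -0.231  0.001]
2 [-0.056 -0.462  0.001]
```

send_rows(
  rows=[
    {"ax": 0, "ay": 0, "az": -2, "x": 0.05, "y": -0.46, "z": 0.04, "gripper": -1},
    {"ax": 0, "ay": 0, "az": -1.5, "x": 0.02, "y": -0.4, "z": 0, "gripper": -1},
    {"ax": 0, "ay": 0, "az": -1, "x": 0, "y": -0.3, "z": 0, "gripper": -1},
    {"ax": 0, "ay": 0, "az": 0, "x": 0, "y": 0, "z": 0, "gripper": -1},
  ],
)

```text
t: 18.0
position: [429.2, -393.6, 145.0]
eef_rot: [-0.079, 0.997, -0.001, 0.003]
ft_force: [-2.5, -0.3, 0.2]
width: 0.261
```

```bash
python3 - <<'E'
from h import *
arc((1,2))
E
```

```text
t 18.15 pos [ 429.2 -393.5  145.1] r 132.71 theta -270.78 toolyaw 91.13 dz 12.98 F (array([-1.98, -0.14,  0.03]), array([0.4 , 0.41, 0.16])) Ftool [ 2.   0.2 -0. ] w 0.259 q7 2.22 tilt [ 0.006  -0.0015]
1 [-0.026 -0.231  0.001]
2 [-0.056 -0.462  0.001]
```

send_rows(
  rows=[
    {"ax": 0, "ay": 0, "az": 0, "x": 0, "y": -0.25, "z": 0, "gripper": -1},
    {"ax": 0, "ay": 0, "az": 0, "x": 0, "y": -0.25, "z": 0, "gripper": -1},
    {"ax": 0, "ay": 0, "az": 0, "x": 0, "y": 0, "z": 0, "gripper": -1},
  ],
)

```text
t: 18.52
position: [430.9, -397.8, 145.0]
eef_rot: [-0.079, 0.997, -0.001, 0.003]
ft_force: [-2.3, -1.2, -0.3]
width: 0.256
```

```bash
python3 - <<'E'
from h import *
arc((1,2))
E
```

```text
t 18.68 pos [ 430.9 -397.8  145.1] r 132.34 theta -268.79 toolyaw 91.18 dz 12.99 F (array([-0.45, -0.91, -1.13]), array([0.51, 0.54, 0.39])) Ftool [ 0.6 -0.8  1.1] w 0.26 q7 2.22 tilt [ 0.0071 -0.0009]
1 [-0.034 -0.23   0.001]
2 [-0.072 -0.46   0.001]
```

send_rows(
  rows=[
    {"ax": 0, "ay": 0, "az": 0, "x": -0.02, "y": -0.15, "z": 0, "gripper": -1},
    {"ax": 0, "ay": 0, "az": 0, "x": 0, "y": -0.1, "z": 0, "gripper": -1},
    {"ax": 0, "ay": 0, "az": 0, "x": 0, "y": 0, "z": 0, "gripper": -1},
  ],
)

```text
t: 19.05
position: [431.4, -399.7, 144.9]
eef_rot: [-0.08, 0.997, -0.0, 0.003]
ft_force: [-1.3, 0.5, -1.7]
width: 0.259
```

```bash
python3 - <<'E'
from h import *
arc((1,))
E
```

```text
t 19.2 pos [ 431.4 -399.7  145. ] r 132.38 theta -267.94 toolyaw 91.22 dz 12.88 F (array([-1.81,  1.27, -0.73]), array([0.25, 0.42, 0.14])) Ftool [1.6 1.5 0.7] w 0.259 q7 2.22 tilt [ 0.0066 -0.0002]
1 [-0.037 -0.23   0.001]
```

send_rows(
  rows=[
    {"ax": 0, "ay": 0, "az": 0, "x": 0.15, "y": 0, "z": 0.22, "gripper": -1},
    {"ax": 0, "ay": 0, "az": 0, "x": 0.15, "y": 0, "z": 0.25, "gripper": -1},
    {"ax": 0, "ay": 0, "az": 0, "x": 0.14, "y": 0, "z": 0.25, "gripper": -1},
    {"ax": 0, "ay": 0, "az": 0, "x": 0.13, "y": 0, "z": 0.25, "gripper": -1},
    {"ax": 0, "ay": 0, "az": 0, "x": 0.1, "y": 0, "z": 0.18, "gripper": -1},
    {"ax": 0, "ay": 0, "az": 0, "x": 0, "y": 0, "z": 0, "gripper": -1},
  ],
)

```text
t: 19.95
position: [424.0, -401.0, 132.7]
eef_rot: [-0.08, 0.997, -0.0, 0.003]
ft_force: [-2.0, 0.9, 1.4]
width: 0.258
```

```bash
python3 - <<'E'
from h import *
arc(())
E
```

```text
t 20.1 pos [ 424.2 -401.   133. ] r 139.67 theta -268.35 toolyaw 91.21 dz 0.88 F (array([-1.65,  1.41,  1.1 ]), array([0.14, 0.51, 0.39])) Ftool [ 1.4  1.7 -1.1] w 0.263 q7 2.23 tilt [ 0.0063 -0.0005]
```

Bar is nearly down; release and rise.

send_rows(
  rows=[
    {"ax": 0, "ay": 0, "az": 0, "x": 0, "y": 0, "z": 0, "gripper": -0.3},
    {"ax": 0, "ay": 0, "az": 0, "x": 0, "y": 0, "z": 0, "gripper": -0.1},
    {"ax": 0, "ay": 0, "az": 0, "x": 0, "y": 0, "z": 0, "gripper": 0.1},
    {"ax": 0, "ay": 0, "az": 0, "x": 0, "y": 0, "z": 0, "gripper": 0.3},
    {"ax": 0, "ay": 0, "az": 0, "x": 0, "y": 0, "z": 0, "gripper": 0.3},
    {"ax": 0, "ay": 0, "az": 0, "x": 0, "y": 0, "z": -1, "gripper": 0.3},
    {"ax": 0, "ay": 0, "az": 0, "x": 0, "y": 0, "z": -2, "gripper": 0.3},
    {"ax": 0, "ay": 0, "az": 0, "x": 0, "y": 0, "z": -3, "gripper": 0.3},
    {"ax": 0, "ay": 0, "az": 0, "x": 0, "y": 0, "z": -3, "gripper": 0.3},
    {"ax": 0, "ay": 0, "az": 0, "x": 0, "y": 0, "z": 0, "gripper": 0.3},
  ],
)

```text
t: 21.35
position: [425.0, -401.5, 229.2]
eef_rot: [-0.08, 0.997, -0.002, 0.005]
ft_force: [0.4, -0.5, 0.1]
width: 0.648
```

```bash
python3 - <<'E'
from h import *
arc(());s=wshot("w7")
a=np.radians(8.08)
for th in (1.45,1.5,1.55,1.6):
    b=a+th;X=lambda x,y,z:[557.43+np.cos(b)*x-np.sin(b)*y,-359.17+np.sin(b)*x+np.cos(b)*y,z]
    print(th,"knob",wpix("w7",X(-18,140,147)).round(1),"tip?",wpix("w7",X(-18,190,104)).round(1))
cv2.imwrite("pics/s7.png",bot.capture("scene"))
E
```

```text
t 21.5 pos [ 423.4 -400.7  225.4] r 140.36 theta -268.54 toolyaw 91.19 dz 93.37 F (array([ 0.18,  0.11, -0.01]), array([0.16, 0.83, 0.4 ])) Ftool [-0.2  0.1  0. ] w 0.65 q7 2.27 tilt [0.0061 0.0009]
1.45 knob [[354.7 243. ]] tip? [[360.4 158. ]]
1.5 knob [[343.4 243.1]] tip? [[347.  157.6]]
1.55 knob [[332.  243.8]] tip? [[333.5 157.9]]
1.6 knob [[320.8 245.1]] tip? [[320.  158.9]]
```

View pics/w7.png

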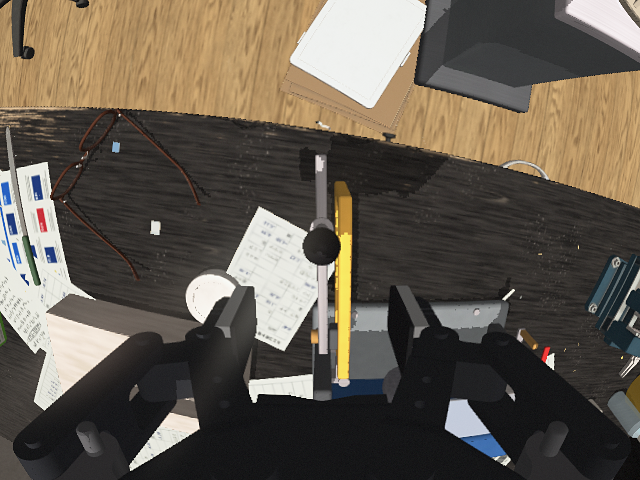

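View pics/s7.png

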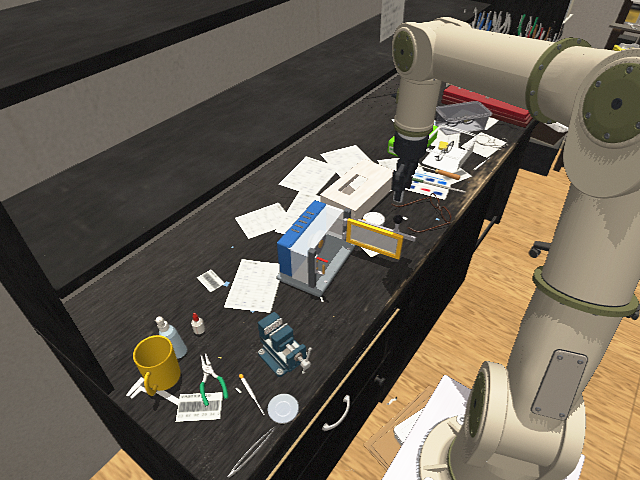

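```bash
python3 -c "
from bench import bot
print(bot.close_job())"
```

```text
the job is handed in; nothing more can be done
None
```

I gripped the latch knob with the gate shut and lifted the bar until the vertical force just rose, about 1 N on the red leaf. That was about 19.6 mm of rise at the post, close to the roughly 19.5 mm estimated from the pictures. I backed off about 1 mm, swung the gate slowly with the bar up to its stop, lowered the bar and let go. The job is handed in; it reports no verdict.

**Last checks:**
- **Gate:** the knob's pixel in the wrist picture, (322, 245), fits about 1.595 rad of opening.
- **Bar:** the same fit matches the bar lying level.
- **Gripper:** it stands about 90 mm above its grip height, with force readings near zero, so it touches nothing.
- **Bystanders:** those I could see look unmoved by eye in the scene view; I did not measure them.
- **Time:** about 21.5 s was used.

**Did not go as planned:**
- The first move call was refused for missing keys, without moving the arm.
- My hinge estimate was slightly off, so the tool felt up to about 5 N sideways in mid-swing. I corrected for it.

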